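Lid the wide canister and hold the vacuum pump on its valve

TASK

Close the wide steel canister with the lid that fits it, setting the lid gently fully home and letting go of it. Then take the hand-held vacuum pump out of its leaning cradle and hold it upright, nose down, on the valve spot in the middle of that lid, pressing lightly so that its sprung nose is pushed in about half-way. Finish while still holding it there, and leave the other lid, the narrow canister, the pepper mill and the orchid pot where they are.

Things in the scene. Friction and masses are not known exactly. Their poses are not given: they have to be found in the camera images.
- canister_wide: The wider of two open, upright, round brushed-steel canisters: outer diameter 100 mm, height 90 mm, wall 4 mm (mouth 92 mm across), 0.7 kg, loose on the counter. Origin: centre of its underside; z up.
- canister_narrow: The other open steel canister, outer diameter 72 mm, height 80 mm, wall 4 mm. Not used; leave it. Origin: centre of its underside; z up.
- lid_wide: The wide lid, 150 g, lying right way up on the counter. From below: rubber plug 87 mm across, 10 mm deep (lower edge chamfered), wooden plate 100 mm across, 6 mm thick, central metal boss 40 mm across, 28 mm tall, to grip it by. Fully home on the wide canister, the plug is in the mouth (2.5 mm play all round) and the plate lies on the rim. Origin: centre of the underside; z up.
- lid_wide_boss (a point): Half-way up the boss of the wide lid, on its axis: 30 mm above the lid's underside, 14 mm below the boss's top.
- lid_wide_valve (a point): The valve spot of the wide lid: centre of the flat top of its boss, marked by a dark disc 16 mm across; 44 mm above the lid's underside. With the lid fully home it is 124 mm above the underside of the wide canister.
- lid_narrow_valve (a point): Centre of the top of the boss of the narrow lid, a lid of the same make and the same boss (40 mm across, 28 mm tall) but with a plate only 72 mm across and a plug 59 mm across. It fits the narrow canister. Not used; leave it.
- pump: Hand-held vacuum pump, 0.2 kg: black round body 38 mm across and 115 mm long, rubber nose 22 mm across sticking out 22 mm below it. Starts in the cradle, nose down, leaning 15 degrees, its top roughly towards the robot. Origin: centre of the body's lower end; z runs along the body from nose to top.
- pump_grip (a point): Point to grip on the pump's axis, 80 mm above the lower end of its body, 35 mm below its top, and 40 mm beyond the cradle's mouth while the pump is in it; axes as the pump's.
- pump_tip (a point): Centre of the flat end face of the pump's nose (22 mm beyond the body's lower end when the nose is fully out); axes as the pump's.
- pump_nose (a joint): How far the sprung nose is pushed into the pump, in m: 0 fully out, 0.014 fully in. Spring 0.8 N per mm, so half-way (0.007) takes about 5.6 N.
- cradle: Grey cradle fixed to the counter: a foot 110 x 85 x 16 mm with a tube 54 mm across that leans 15 degrees to the cradle's -x side, the middle of its mouth 87 mm above the counter. The pump's body stands 40 mm deep in the tube with 1.5 mm play all round and is drawn out along the pump's axis. Origin: centre of the foot's underside; z up.
- pepper_mill: Wooden pepper mill, 54 mm across, 162 mm tall, standing; leave it. Origin: centre of its underside.
- planter: White orchid pot, 130 mm across and 100 mm tall, with leaves and flower stems above; leave it. Origin: centre of its underside.

How it is judged (in metres and radians):
On the way:
1. the wide lid is fully home on the wide canister and let go (horizontal distance between lid_wide_valve and canister_wide below 0.005 m and z of lid_wide_valve in the frame of canister_wide between 0.121 and 0.127 m and angle between canister_wide's own z axis and vertical below 0.06 rad and height (world z) of canister_wide below 0.005 m and contact force between the fingers and lid_wide below 0.1 N), for 0.2 s.
At the end, for the whole second after the job is handed in: Wide lid home on the wide canister (within 5 mm of centre, 3 mm of height), which stands upright; fingers hold the pump clear of its cradle, still, upright within 0.12 rad, nose tip within 8 mm of the valve spot and pressing the lid with 3.2 to 10 N; the robot does not touch the lid (horizontal distance between lid_wide_valve and canister_wide below 0.005 m and z of lid_wide_valve in the frame of canister_wide between 0.121 and 0.127 m and angle between canister_wide's own z axis and vertical below 0.06 rad and height (world z) of canister_wide below 0.005 m and horizontal distance between pump_tip and lid_wide_valve below 0.008 m and angle between pump's own z axis and vertical below 0.12 rad and contact force between pump and lid_wide between 3.2 and 10 N and contact force between the fingers and pump above 3 N and contact force between the arm and lid_wide below 0.1 N and contact force between cradle and pump below 0.1 N and linear speed of pump below 0.02 m/s); the arm keeps its last pose, push and grip.
It fails at once if the other lid, narrow canister, pepper mill or orchid pot moved more than 25 mm (distance of any of canister_narrow, lid_narrow_valve, pepper_mill, planter from where it was at the start of the episode above 0.025 m).
It fails at once if the pump is pressed on the lid with more than 25 N (contact force between pump and lid_wide above 25 N).
It fails at once if the wide lid is dropped (falls freely faster than 0.6 m/s) (linear speed of lid_wide above 0.6 m/s and contact force between the fingers and lid_wide below 0.1 N).
It also fails if it takes over 54 s, if anything falls off the work surface, if the arm or the gripper's body presses on something with over 40 N, if the wrist force passes 120 N, or if a joint passes its speed limit or range.

ROBOT

A 6-joint arm with a two-finger parallel gripper is mounted at the origin on the work surface. World frame = base frame: x ahead of the robot, y to its left, z up, the work surface at z = 0. Lengths are in mm, angles in degrees, forces in N, time in s.
With the tool pointing down it reaches from about 300 to 850 mm from the base axis. Payload 4.2 kg.
Tool frame: the origin (TCP) lies at the very end of the fingers, on their centre line; the grasp point (between the pads) lies 19 mm behind it (env.grip_depth is the distance from the TCP to the grasp point, in mm); z points along the fingers, y is the line along which they close (so a half turn about z gives the same grasp; the last joint's range is limited). The gripper opens to 91 mm and grips with 3 to 60 N. Pads are 32 mm wide; open, the fingers measure 118 mm over their backs; the gripper's body (76 mm by 178 mm) begins 60 mm behind the grasp point.
Start: joints at [73.224, 18.312, 89.639, -0, 72.044, -1.146], TCP at [154.923, 553.753, 213.976] pointing down, gripper open.
Joint ranges: [-177.97, 177.97], [-48.28, 115.42], [12.27, 149.76], [-77.06, 257.06], [2.81, 150.46], [-146.56, 146.56]. Speed limits (degrees/s): [147.25, 147.25, 180, 180, 180, 180].

INTERFACE

Orientations are given as [roll, pitch, yaw] about the fixed x, y, z axes, in that order (R = Rz(yaw) Ry(pitch) Rx(roll)).
In Python, from workcell import env, cams gives the robot as it stands.
- The arm moves only by the tool apply_moves, never from a script. Its argument "deltas" is a list of rows, each a list of 5 numbers: the shift along the tool's x, y, z in m, then the turn about the tool's z in rad, then the opening, from -1 (shut) to 1 (fully open), so that 0 is half open. In form: [[tx, ty, tz, roll, gripper], ...]. A call has 1 to 5 rows; each row is the pose to reach, as a shift and turn from the pose commanded when the call began, along the tool's axes at that moment; what a row does not reach only later rows make up. A row lasts 1/10 s, in which the tool goes at most 50 mm and 8.59 degrees, less where a joint would pass 70% of its speed; a pose out of reach is approached as far as the arm can. A call with a gripper value outside its range is refused whole. The fingers move at their own pace and stop on an object; "grip_force" is the grip in N (left out, the last holds). Time passes only in rows, so rows that repeat a pose let the fingers close. It gives the time, the measured TCP pose, the force, the opening and the grip force at its end, in the units of the state.
- env.state(): the state, without advancing time (a new reading comes with each control period).
- cams.grab_frame(name): name is "scene" or "top"; returns the picture (480x640x3 uint8, blue, green, red); there is no depth.
- cams.get_calibration(name): a dict with "mtx" (3x3 intrinsics, pixels), "eye" and "attitude" of the camera in the world. Camera axes: x right, y down, z forward; pixel columns grow to the right and rows downward; lengths in mm; the calibration is good to about 2 mm. A picture is of the moment at which its call begins. get_calibration takes no time and is no camera call.
- env.job_done(): hands the job in; it is judged then, once.
The state is a dict: "time_s": time; "qpos": joint angles; "qvel": joint speeds; "effort": joint torques, N m; "ee_pos": TCP position; "ee_rot": TCP orientation; "force": force on the tool from outside, world axes, zero at the start; "torque": the same for the moment, N m; "gripper_width": finger opening in mm; "gripper_force": force on a finger pad.
Only numpy, scipy, OpenCV 4.12 (cv2) and the standard library are available. Lean on these libraries where they do the work, as an engineer would, in place of code of your own. Each camera call takes 0.05 s, during which the arm holds its last target. There are 200 camera calls.

## Working session

There is one attempt and no reset: what is moved stays moved. The work goes in short steps, Python scripts to look and compute and a tool call to move; the robot and the scene stay as the last step left them, time stands still between calls to the robot, and variables do not carry over. Pictures are saved under pics/ and viewed, at most 13 in all, crops included, and the job is handed in when it is done.

Besides the shell and the picture viewer there is one more tool, called after "Call:" by a JSON object that holds its "op" and its "data", one argument or row to a line. apply_moves: Moves the arm, as the interface text tells. Its arguments: {"type":"object","properties":{"deltas":{"type":"array"},"grip_force":{"type":"number"}},"required":["deltas"]}

```bash
ls && mkdir -p pics && python3 - <<'E'
from workcell import env,cams
import cv2
for n in("scene","top"):
    cv2.imwrite(f"pics/{n}0.png",cams.grab_frame(n)); print(cams.get_calibration(n))
print(env.state())
E
```

```text
pics
{'mtx': array([[453.16344434,   0.        , 321.7943116 ],
       [  0.        , 453.16344434, 241.04354677],
       [  0.        ,   0.        ,   1.        ]]), 'eye': array([1309.31317751,  461.23588115,  895.76881226]), 'attitude': array([-133.31753247,   -0.2137995 ,  118.25670621])}
{'mtx': array([[491.06135451,   0.        , 323.00430184],
       [  0.        , 491.06135451, 237.57156992],
       [  0.        ,   0.        ,   1.        ]]), 'eye': array([ 403.70644837,   62.88175419, 1201.98630027]), 'attitude': array([-171.88990307,    0.54586588,  -89.93975138])}
{'time_s': 0.1, 'qpos': array([ 7.32222853e+01,  1.83481027e+01,  8.96985337e+01, -1.37818217e-03,
        7.20432866e+01, -1.14529833e+00]), 'qvel': array([ 0.02800001, -0.09732685, -0.09423498,  0.01235444,  0.04811815,
       -0.04997608]), 'effort': array([-6.38635811e-05, -4.13332701e+01, -2.32513350e+01,  7.28105055e-02,
        4.21895483e-02, -5.46155445e-05]), 'ee_pos': array([154.81567697, 553.30872604, 213.20907707]), 'ee_rot': array([-1.79910069e+02, -4.87250769e-04,  1.64368009e+02]), 'force': array([-0.50858874,  0.18839253,  1.3576495 ]), 'torque': array([ 0.0119815 , -0.03587521,  0.01520447]), 'gripper_force': 0.0, 'gripper_width': 91.04793554825015}
```

View pics/scene0.png

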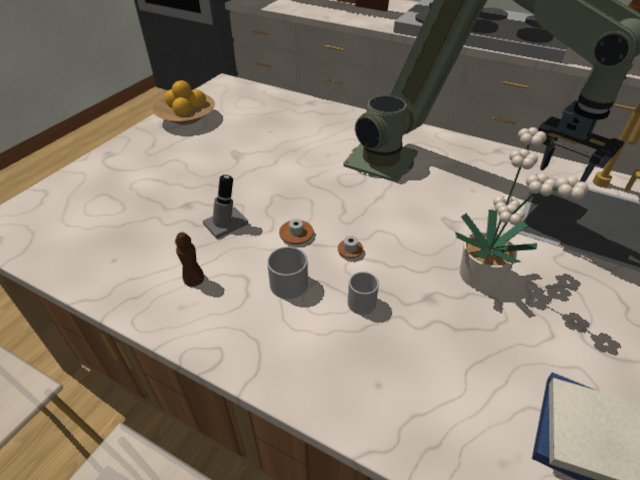

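View pics/top0.png

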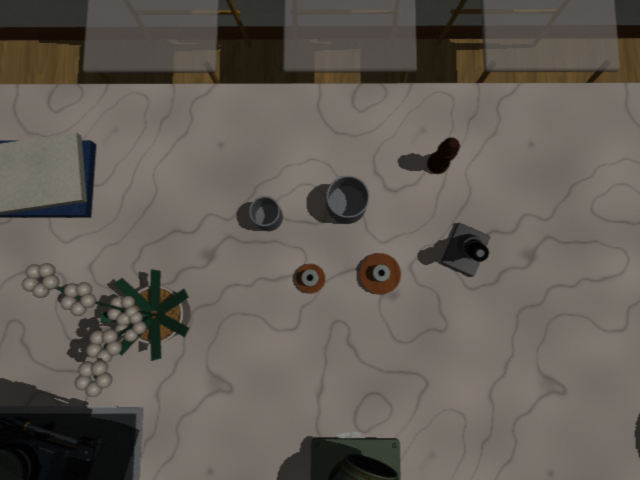

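The top view shows the wide lid at (380,272), narrow lid at (311,278), wide canister rim at (347,200), and pump top near (480,252) on the cradle at (465,250). In the scene view the pump is at (226,187), the wide lid at (297,230) and the wide canister at (288,268).

```bash
cat > h.py <<'E'
import numpy as np,cv2
from workcell import env,cams
from scipy.spatial.transform import Rotation as Ro
def ray(n,p):
    c=cams.get_calibration(n); R=Ro.from_euler('xyz',c['attitude'],degrees=True).as_matrix()
    d=R@np.linalg.inv(c['mtx'])@np.array([p[0],p[1],1.]); return c['eye'],d/np.linalg.norm(d)
def onz(n,p,z):
    e,d=ray(n,p); return e+d*(z-e[2])/d[2]
def proj(n,X):
    c=cams.get_calibration(n); R=Ro.from_euler('xyz',c['attitude'],degrees=True).as_matrix()
    v=c['mtx']@R.T@(np.asarray(X,float)-c['eye']); return v[:2]/v[2]
def tri(p,q,a='top',b='scene'):
    e,d=ray(a,p); f,g=ray(b,q)
    s=np.linalg.lstsq(np.c_[d,-g],f-e,rcond=None)[0]; A=e+d*s[0]; B=f+g*s[1]
    return (A+B)/2,np.linalg.norm(A-B)
def blobs(m,amin=60):
    c,_=cv2.findContours(m.astype(np.uint8),cv2.RETR_EXTERNAL,cv2.CHAIN_APPROX_NONE)
    return [cv2.convexHull(k) for k in c if cv2.contourArea(k)>amin]
E
python3 - <<'E'
from h import *
np.set_printoptions(precision=1,suppress=True)
for n,z in(("top",16),("scene",16)):
    im=cv2.imread(f"pics/{n}0.png"); h=cv2.cvtColor(im,cv2.COLOR_BGR2HSV)
    m=(h[...,0]<20)&(h[...,1]>130)&(h[...,2]>60); m[:200]=0; m[:, :270]=0; m[320:]=0
    for b in blobs(m):
        (cx,cy),ax,_=cv2.fitEllipse(b); print(n,'lid',cx,cy,ax,onz(n,(cx,cy),z))
im=cv2.imread("pics/top0.png")
a=cv2.convertScaleAbs(cv2.resize(im[150:310,235:505],None,fx=2.9,fy=2.9,interpolation=cv2.INTER_CUBIC),alpha=1.6)
b=cv2.convertScaleAbs(cv2.resize(cv2.imread("pics/scene0.png")[165:315,160:390],None,fx=3.4,fy=3.4,interpolation=cv2.INTER_CUBIC),alpha=1.4)
cv2.imwrite("pics/topc.png",a);cv2.imwrite("pics/scenec.png",b)
print(a.shape,b.shape)
E
```

```text
top lid 309.7743225097656 278.0802307128906 (28.385313034057617, 28.887142181396484) [474.  106.2  16. ]
top lid 379.5355224609375 273.41595458984375 (39.945228576660156, 40.696563720703125) [485.3 -62.1  16. ]
scene lid 349.9695739746094 248.23291015625 (17.73729705810547, 24.28391456604004) [474.2 105.2  16. ]
scene lid 295.908935546875 231.62059020996094 (22.9765625, 32.82725143432617) [486.6 -62.2  16. ]
(464, 783, 3) (510, 782, 3)
```

View pics/topc.png

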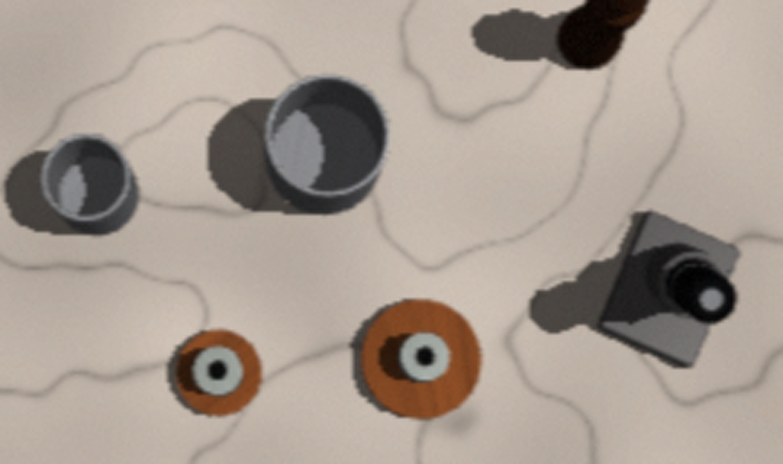

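View pics/scenec.png

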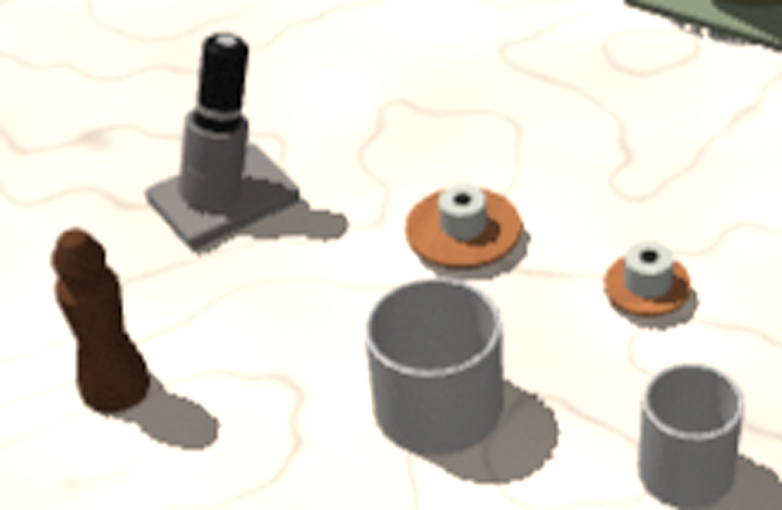

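The crops show the rim of the wide canister centred at about crop (327,135), the cradle foot corners at (648,212),(738,252),(690,366),(601,326), and the pump top at (709,296). In the scene crop the pump top is at (226,43).

```bash
python3 - <<'E'
from h import *
np.set_printoptions(precision=1,suppress=True)
def ellfrom(n,im,c,r0,r1,z):
    # rim outer edge: radially outermost neutral (non-warm) pixel
    w=im[...,2].astype(int)-im[...,0]
    print(n,'r-b profile',w[int(c[1]),int(c[0])-32:int(c[0])+32:2].tolist(), im[int(c[1]),int(c[0])-32:int(c[0])+32:2,1].tolist())
for n,c in(("top",(348,197)),("scene",(288,262)),("top",(466,250))): ellfrom(n,cv2.imread(f"pics/{n}0.png"),c,0,0,90)
t=lambda p:(235+p[0]/2.9,150+p[1]/2.9)
s=lambda p:(160+p[0]/3.4,165+p[1]/3.4)
print('can top',onz('top',t((326.5,135)),90), 'from scene',onz('scene',s((434.5,328)),90))
for p in((266,135),(387,135),(326,75),(326,195)): print(onz('top',t(p),90))
F=[onz('top',t(p),16) for p in((648,212),(738,252),(690,366),(601,326))]
print('foot',np.array(F),np.mean(F,0),[np.linalg.norm(F[i]-F[i-1]) for i in range(4)])
print('pumptop',tri(t((709,296)),s((225,43))),onz('top',t((709,296)),159.4))
E
```

```text
top r-b profile [6, 6, 5, 6, 6, 1, -3, -2, -2, -2, -3, -3, -2, -2, -3, -1, -2, -1, -1, -1, 0, -1, -1, -1, -1, -1, 0, 14, 14, 15, 15, 14] [44, 45, 45, 45, 41, 62, 69, 84, 85, 86, 87, 85, 85, 87, 83, 37, 33, 33, 32, 33, 34, 33, 33, 32, 24, 26, 87, 115, 116, 116, 116, 116]
scene r-b profile [27, 28, 28, 28, 28, 29, 3, 2, 2, 2, 1, 2, 2, 2, 3, 2, 2, 2, 3, 1, 2, 2, 1, 2, 3, 4, 24, 27, 27, 26, 28, 27] [193, 193, 194, 193, 194, 195, 122, 63, 65, 65, 66, 69, 69, 70, 71, 70, 71, 71, 71, 71, 69, 67, 67, 81, 90, 127, 173, 184, 184, 184, 184, 184]
top r-b profile [6, 5, 6, 5, 6, 5, 0, 0, 0, 1, 0, 1, 0, 0, 0, 1, 1, 0, 0, -2, -1, -1, -2, -3, -3, -1, 0, 8, 14, 15, 15, 15] [43, 42, 42, 41, 40, 41, 20, 21, 20, 20, 20, 21, 19, 14, 16, 16, 7, 2, 4, 2, 8, 13, 62, 76, 59, 13, 6, 56, 104, 106, 108, 107]
can top [658.   16.9  90. ] from scene [660.1  20.3  90. ]
[658.1  65.1  90. ]
[658.  -31.4  90. ]
[707.3  17.   90. ]
[609.4  17.6  90. ]
foot [[ 608.3 -256.6   16. ]
 [ 574.2 -330.6   16. ]
 [ 478.7 -286.4   16. ]
 [ 512.  -213.9   16. ]] [ 543.3 -271.9   16. ] [np.float64(105.375530955629), np.float64(81.46769193769204), np.float64(105.23214300858571), np.float64(79.8189347951394)]
pumptop (array([ 521.1, -260.4,  159.8]), np.float64(0.4943475337486942)) [ 521.  -260.2  159.4]
```

Call:
{"op": "apply_moves", "data": {
  "deltas": [
    [-0.027, -0.042, 0, 0.08, 1],
    [-0.054, -0.084, 0, 0.16, 1],
    [-0.081, -0.126, 0, 0.16, 1],
    [-0.108, -0.168, 0, 0.16, 1],
    [-0.135, -0.21, 0, 0.16, 1]
  ]
}}

```text
time_s: 0.6
ee_pos: [228.3, 313.1, 213.6]
ee_rot: [-180.0, 0.0, 155.3]
force: [1.8, 0.4, 1.2]
gripper_width: 91.2
gripper_force: 0.0
```

```bash
cat >> h.py <<'E'
def delta(T,yaw=None):
    s=env.state(); R=Ro.from_euler('xyz',s['ee_rot'],degrees=True).as_matrix(); Rd=Ro.from_euler('xyz',[180,0,s['ee_rot'][2]],degrees=True).as_matrix()
    d=Rd.T@(np.array(T)-s['ee_pos']); r=0 if yaw is None else -np.deg2rad((yaw-s['ee_rot'][2]+90)%180-90)
    print('t',round(s['time_s'],2),'pos',s['ee_pos'].round(1),'rot',s['ee_rot'].round(2),'F',s['force'].round(1),'gf',round(s['gripper_force'],1),'w',round(s['gripper_width'],1),'| move m',(d/1000).round(4),'roll',round(r,3),'rows',round(np.linalg.norm(d)/50,1))
E
python3 -c "
from h import *
print(onz('top',(235+425/2.9,150+356/2.9),44))
delta((486,-62,120),155.2)"
```

```text
[484.96057664 -63.90367657  44.        ]
t 0.6 pos [228.3 313.1 213.6] rot [-1.7997e+02  1.0000e-02  1.5526e+02] F [1.8 0.4 1.2] gf 0.0 w 91.2 | move m [-0.391  -0.2328  0.0936] roll 0.001 rows 9.3
```

Call:
{"op": "apply_moves", "data": {
  "deltas": [
    [-0.04, -0.024, 0.01, 0, 1],
    [-0.08, -0.048, 0.02, 0, 1],
    [-0.12, -0.071, 0.03, 0, 1],
    [-0.16, -0.095, 0.04, 0, 1],
    [-0.2, -0.119, 0.05, 0, 1]
  ]
}}

```text
time_s: 1.1
ee_pos: [360.5, 121.4, 163.6]
ee_rot: [180.0, 0.0, 155.2]
force: [0.1, 1.5, -0.1]
gripper_width: 91.2
gripper_force: 0.0
```

Call:
{"op": "apply_moves", "data": {
  "deltas": [
    [-0.04, -0.024, 0.01, 0, 1],
    [-0.08, -0.048, 0.02, 0, 1],
    [-0.12, -0.071, 0.03, 0, 1],
    [-0.16, -0.095, 0.04, 0, 1],
    [-0.191, -0.114, 0.045, 0, 1]
  ]
}}

```text
time_s: 1.6
ee_pos: [486.2, -62.7, 117.8]
ee_rot: [-180.0, -0.1, 155.1]
force: [-0.3, -0.3, 0.1]
gripper_width: 90.8
gripper_force: 0.0
```

```bash
python3 - <<'E'
from h import *
for n,(a,b,c,d) in(("scene",(165,315,230,390)),):
    im=cams.grab_frame(n); cv2.imwrite("pics/s1.png",cv2.resize(im[a:b,c:d],None,fx=3.4,fy=3.4,interpolation=cv2.INTER_CUBIC))
delta((485.8,-62.5,20),155.2)
E
```

```text
t 1.65 pos [489.7 -66.2 117.6] rot [-179.9     0.21  155.06] F [ 4.6 -3.2  0.3] gf 0.0 w 91.4 | move m [0.0051 0.0017 0.0976] roll -0.002 rows 2.0
```

View pics/s1.png

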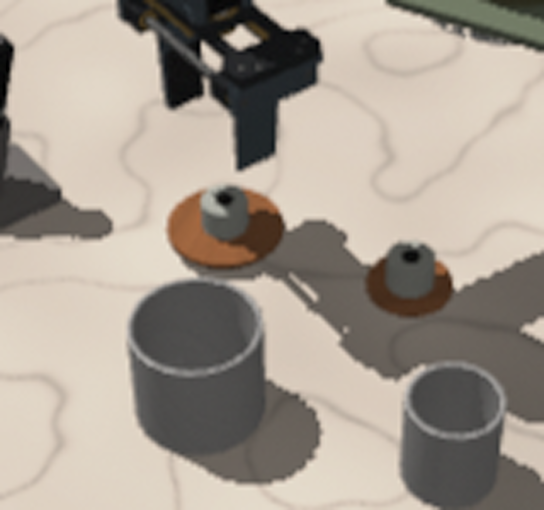

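The fingers stand above and behind the wide lid (crop boss (225,212)). Next I descend part-way, let it settle, then correct.

Call:
{"op": "apply_moves", "data": {
  "deltas": [
    [0, 0, 0.025, 0, 1],
    [0, 0, 0.05, 0, 1],
    [0, 0, 0.06, 0, 1],
    [0, 0, 0.06, 0, 1],
    [0, 0, 0.06, 0, 1]
  ]
}}

```text
time_s: 2.15
ee_pos: [486.0, -60.2, 59.5]
ee_rot: [180.0, 0.0, 155.2]
force: [0.3, -0.6, -0.3]
gripper_width: 91.1
gripper_force: 0.0
```

```bash
python3 -c "
from h import *
delta((485.8,-62.5,20),155.2)"
```

```text
t 2.15 pos [486.  -60.2  59.5] rot [1.7998e+02 5.0000e-02 1.5522e+02] F [ 0.3 -0.6 -0.3] gf 0.0 w 91.1 | move m [-0.0007 -0.0022  0.0395] roll 0.0 rows 0.8
```

Call:
{"op": "apply_moves", "data": {
  "deltas": [
    [-0.0007, -0.0022, 0.02, 0, 1],
    [-0.0007, -0.0022, 0.036, 0, 1],
    [-0.0007, -0.0022, 0.0395, 0, 1],
    [-0.0007, -0.0022, 0.0395, 0, 0.2],
    [-0.0007, -0.0022, 0.0395, 0, 0]
  ],
  "grip_force": 12
}}

```text
time_s: 2.65
ee_pos: [486.2, -62.7, 20.5]
ee_rot: [180.0, 0.1, 155.2]
force: [-0.5, -0.7, 1.0]
gripper_width: 78.0
gripper_force: 0.0
```

Call:
{"op": "apply_moves", "data": {
  "deltas": [
    [0, 0, 0, 0, -0.3],
    [0, 0, 0, 0, -0.3],
    [0, 0, 0, 0, -0.3],
    [0, 0, 0, 0, -0.3],
    [0, 0, 0, 0, -0.3]
  ]
}}

```text
time_s: 3.15
ee_pos: [485.3, -62.6, 19.5]
ee_rot: [180.0, 0.0, 155.2]
force: [-0.7, 0.5, 1.5]
gripper_width: 39.9
gripper_force: 12.0
```

Call:
{"op": "apply_moves", "data": {
  "deltas": [
    [0, 0, -0.02, 0, -0.3],
    [0, 0, -0.05, 0, -0.3],
    [0, 0, -0.09, 0, -0.3],
    [0, 0, -0.12, 0, -0.3],
    [0, 0, -0.125, 0, -0.3]
  ]
}}

```text
time_s: 3.65
ee_pos: [487.5, -63.0, 147.7]
ee_rot: [179.9, 0.4, 155.2]
force: [0.9, -0.1, -1.4]
gripper_width: 39.3
gripper_force: 12.0
```

Call:
{"op": "apply_moves", "data": {
  "deltas": [
    [-0.02, 0.023, 0, 0, -0.3],
    [-0.05, 0.058, 0, 0, -0.3],
    [-0.08, 0.093, 0, 0, -0.3],
    [-0.11, 0.128, 0, 0, -0.3],
    [-0.122, 0.144, 0, 0, -0.3]
  ]
}}

```text
time_s: 4.15
ee_pos: [659.0, 18.7, 141.8]
ee_rot: [180.0, -0.1, 155.3]
force: [-0.3, 0.4, -1.2]
gripper_width: 39.5
gripper_force: 12.0
```

Call:
{"op": "apply_moves", "data": {
  "deltas": [
    [0, 0, 0.005, 0, -0.3],
    [0, 0, 0.01, 0, -0.3],
    [0, 0, 0.01, 0, -0.3],
    [0, 0, 0.01, 0, -0.3],
    [0, 0, 0.01, 0, -0.3]
  ]
}}

```text
time_s: 4.65
ee_pos: [655.8, 16.3, 134.9]
ee_rot: [180.0, 0.0, 155.2]
force: [0.7, -0.6, -1.0]
gripper_width: 39.7
gripper_force: 12.0
```

```bash
python3 - <<'E'
from h import *
np.set_printoptions(precision=1,suppress=True)
a=cams.grab_frame("top");b=cams.grab_frame("scene")
cv2.imwrite("pics/t2f.png",a);cv2.imwrite("pics/s2f.png",b)
A=cv2.convertScaleAbs(cv2.resize(a[150:250,290:410],None,fx=4,fy=4,interpolation=cv2.INTER_CUBIC),alpha=1.6)
B=cv2.resize(b[185:310,250:330],None,fx=4,fy=4,interpolation=cv2.INTER_CUBIC)
c=np.zeros((500,800,3),np.uint8);c[:400,:480]=A;c[:,480:]=B
cv2.imwrite("pics/c2.png",c)
delta((658.5,18,120),155.2)
E
```

```text
t 4.75 pos [656.2  16.5 135.1] rot [180.    0.  155.2] F [-0.5  0.  -1.3] gf 12.0 w 39.6 | move m [-0.  0.  0.] roll -0.0 rows 0.3
```

View pics/c2.png

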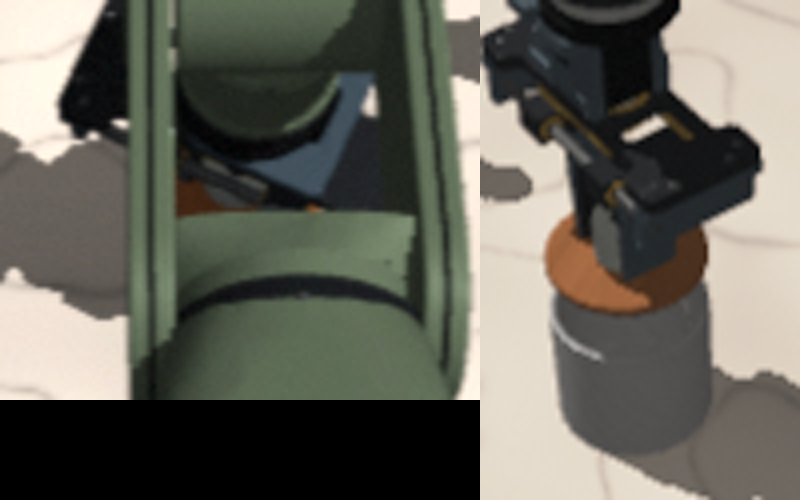

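The lid hangs level just above the canister, with the plate at composite (626,262) and the rim directly below. The top view is blocked by the arm. I'll fit fixed-radius circles to the rim and plate edges to refine the offset.

```bash
cat >> h.py <<'E'
from scipy.optimize import least_squares
def circ(n,hull,z,R=50,keep=None):
    """centre of circle radius R at height z, from the contour points that lie away from the camera"""
    P=np.array([onz(n,p,z)[:2] for p in hull.reshape(-1,2)+0.0]); e=cams.get_calibration(n)['eye'][:2]
    c=P.mean(0)
    for _ in range(4):
        u=(c-e)/np.linalg.norm(c-e); k=P[((P-c)@u)>-5] if keep is None else P[keep(P,c,u)]
        r=least_squares(lambda v:np.linalg.norm(k-v,axis=1)-R,c,loss='soft_l1'); c=r.x
    return c,np.abs(r.fun).mean(),len(k)
E
python3 - <<'E'
from h import *
np.set_printoptions(precision=1,suppress=True)
def cont(m,pt):
    c,_=cv2.findContours(m.astype(np.uint8),cv2.RETR_EXTERNAL,cv2.CHAIN_APPROX_NONE)
    return max((k for k in c if cv2.contourArea(k)>60),key=lambda k:cv2.pointPolygonTest(k,pt,True))
for n,pc,pl,th in(("top",(348,197),(390,276),3),("scene",(288,268),(296,238),15)):
    im=cv2.imread(f"pics/{n}0.png").astype(int); w=im[...,2]-im[...,0]
    print(n,'can',circ(n,cont(w<th,pc),90))
    h=cv2.cvtColor(im.astype(np.uint8),cv2.COLOR_BGR2HSV); m=(h[...,0]<20)&(h[...,1]>110)&(h[...,2]>40)
    print(n,'lid',circ(n,cont(m,pl),16))
im=cv2.imread("pics/s2f.png"); h=cv2.cvtColor(im,cv2.COLOR_BGR2HSV); m=(h[...,0]<20)&(h[...,1]>110)&(h[...,2]>40)
z=env.state()['ee_pos'][2]-19.5+16
K=cont(m,(285,258)); print('held: near side',circ('scene',K,z-6,keep=lambda P,c,u:((P-c)@u)<-10), 'area',cv2.contourArea(K))
E
```

```text
top can (array([656.5,  18.4]), np.float64(0.9089638424693209), 64)
top lid (array([484.1, -60.5]), np.float64(0.9313133973440094), 62)
scene can (array([644.1,  21.5]), np.float64(13.951810340362954), 93)
scene lid (array([489.7, -59.9]), np.float64(8.940960808707894), 55)
held: near side (array([649.6,  10.8]), np.float64(8.475832111183994), 68) area 444.5
```

```bash
python3 - <<'E'
from h import *
np.set_printoptions(precision=1,suppress=True)
def big(m,box):
    x,y,w,h=box; M=np.zeros(m.shape,np.uint8); M[y:y+h,x:x+w]=m[y:y+h,x:x+w]
    c,_=cv2.findContours(M,cv2.RETR_EXTERNAL,cv2.CHAIN_APPROX_NONE); k=max(c,key=cv2.contourArea)
    print(' box',cv2.boundingRect(k),cv2.contourArea(k)); return cv2.convexHull(k)
im=cv2.imread("pics/scene0.png").astype(int)
h=cv2.cvtColor(im.astype(np.uint8),cv2.COLOR_BGR2HSV); 
org=lambda h:(h[...,0]<20)&(h[...,1]>110)&(h[...,2]>40)
w=im[...,2]-im[...,0]
print('can',circ('scene',big(w<8,(260,240,55,62)),90))
print('lid',circ('scene',big(org(h),(270,210,50,40)),16))
near=lambda P,c,u:((P-c)@u)<-10
print('lid near edge',circ('scene',big(org(h),(270,210,50,40)),10,keep=near))
h=cv2.cvtColor(cv2.imread("pics/s2f.png"),cv2.COLOR_BGR2HSV); z=env.state()['ee_pos'][2]-19.5+10
K=big(org(h),(260,230,55,40)); print('held near',circ('scene',K,z,keep=near),'far',circ('scene',K,z+6), env.state()['ee_pos'])
E
```

```text
box (268, 246, 40, 53) 1676.0
can (array([659.1,  17.3]), np.float64(1.3314576901863546), 11)
 box (280, 221, 33, 23) 373.5
lid (array([486.1, -62.8]), np.float64(0.5111222961273754), 10)
 box (280, 221, 33, 23) 373.5
lid near edge (array([479.5, -66.5]), np.float64(0.8219235385122872), 10)
 box (267, 239, 40, 24) 444.5
held near (array([651.6,  12.6]), np.float64(0.5308268490402698), 12) far (array([660.3,  17.3]), np.float64(0.784224874935675), 8) [656.2  16.5 135.1]
```

Call:
{"op": "apply_moves", "data": {
  "deltas": [
    [-0.0015, 0.001, 0.01, 0, -0.3],
    [-0.0015, 0.001, 0.02, 0, -0.3],
    [-0.0015, 0.001, 0.024, 0, -0.3],
    [-0.0015, 0.001, 0.024, 0, -0.3],
    [-0.0015, 0.001, 0.024, 0, -0.3]
  ]
}}

```text
time_s: 5.25
ee_pos: [658.2, 17.2, 110.2]
ee_rot: [-180.0, -0.0, 155.2]
force: [-0.7, 0.6, -1.6]
gripper_width: 39.8
gripper_force: 12.0
```

Call:
{"op": "apply_moves", "data": {
  "deltas": [
    [0, 0, 0.002, 0, -0.3],
    [0, 0, 0.004, 0, -0.3],
    [0, 0, 0.006, 0, -0.3],
    [0, 0, 0.006, 0, -0.3]
  ]
}}

```text
time_s: 5.65
ee_pos: [658.0, 17.2, 104.1]
ee_rot: [-180.0, -0.0, 155.2]
force: [0.2, -0.5, -2.0]
gripper_width: 39.5
gripper_force: 12.0
```

Call:
{"op": "apply_moves", "data": {
  "deltas": [
    [0, 0, 0.001, 0, -0.3],
    [0, 0, 0.002, 0, -0.3],
    [0, 0, 0.003, 0, -0.3],
    [0, 0, 0.004, 0, -0.3],
    [0, 0, 0.004, 0, -0.3]
  ]
}}

```text
time_s: 6.15
ee_pos: [658.1, 17.2, 100.3]
ee_rot: [-180.0, -0.0, 155.2]
force: [-0.2, 0.9, -1.2]
gripper_width: 39.7
gripper_force: 12.0
```

Call:
{"op": "apply_moves", "data": {
  "deltas": [
    [0, 0, 0.0005, 0, -0.3],
    [0, 0, 0.001, 0, -0.3],
    [0, 0, 0.001, 0, -0.3]
  ]
}}

```text
time_s: 6.45
ee_pos: [658.3, 17.2, 99.6]
ee_rot: [180.0, 0.0, 155.2]
force: [0.1, -0.1, -0.2]
gripper_width: 39.8
gripper_force: 12.0
```

Call:
{"op": "apply_moves", "data": {
  "deltas": [
    [0, 0, 0.0006, 0, -0.3],
    [0, 0, 0.0006, 0, -0.05],
    [0, 0, 0.0006, 0, 0.2],
    [0, 0, 0.0006, 0, 0.6],
    [0, 0, 0.0006, 0, 0.8]
  ]
}}

```text
time_s: 6.95
ee_pos: [658.3, 17.2, 98.8]
ee_rot: [180.0, 0.0, 155.2]
force: [0.0, -0.5, 0.3]
gripper_width: 64.3
gripper_force: 0.0
```

Call:
{"op": "apply_moves", "data": {
  "deltas": [
    [0, 0, 0, 0, 1],
    [0, 0, 0, 0, 1],
    [0, 0, -0.01, 0, 1],
    [0, 0, -0.03, 0, 1],
    [0, 0, -0.06, 0, 1]
  ]
}}

```text
time_s: 7.45
ee_pos: [657.2, 17.2, 158.5]
ee_rot: [-179.9, -0.2, 155.2]
force: [0.1, -1.2, 0.1]
gripper_width: 91.5
gripper_force: 0.0
```

Call:
{"op": "apply_moves", "data": {
  "deltas": [
    [0, 0, -0.04, 0, 1],
    [0, 0, -0.06, 0, 1],
    [0, 0, -0.06, 0, 1]
  ]
}}

```text
time_s: 7.75
ee_pos: [660.2, 17.2, 223.7]
ee_rot: [179.8, 0.5, 155.2]
force: [-0.6, -0.3, 0.5]
gripper_width: 91.1
gripper_force: 0.0
```

```bash
python3 -c "
from h import *
delta((529.3,-264,220),155.2)"
```

```text
t 7.75 pos [660.2  17.2 223.7] rot [179.78   0.46 155.21] F [-0.6 -0.3  0.5] gf 0.0 w 91.1 | move m [ 0.0009 -0.3102  0.0037] roll 0.0 rows 6.2
```

Call:
{"op": "apply_moves", "data": {
  "deltas": [
    [0, -0.03, 0, 0, 1],
    [0, -0.08, 0, 0, 1],
    [0, -0.13, 0, 0, 1],
    [0, -0.18, 0, 0, 1],
    [0, -0.23, 0, 0, 1]
  ]
}}

```text
time_s: 8.25
ee_pos: [560.1, -192.8, 217.6]
ee_rot: [-180.0, -0.1, 155.2]
force: [0.6, -0.9, 0.2]
gripper_width: 91.4
gripper_force: 0.0
```

Call:
{"op": "apply_moves", "data": {
  "deltas": [
    [0, -0.04, 0, 0, 1],
    [0, -0.07, 0, 0, 1],
    [0, -0.08, 0, 0, 1],
    [0, -0.08, 0, 0, 1],
    [0, -0.08, 0, 0, 1]
  ]
}}

```text
time_s: 8.75
ee_pos: [528.5, -263.2, 218.2]
ee_rot: [179.9, -0.1, 155.2]
force: [0.3, 0.4, 0.8]
gripper_width: 91.3
gripper_force: 0.0
```

```bash
python3 - <<'E'
from h import *
np.set_printoptions(precision=1,suppress=True)
a=cams.grab_frame("top");b=cams.grab_frame("scene")
A=cv2.convertScaleAbs(cv2.resize(a[150:300,310:510],None,fx=2,fy=2,interpolation=cv2.INTER_CUBIC),alpha=1.6)
B=cv2.resize(b[140:315,190:320],None,fx=3,fy=3,interpolation=cv2.INTER_CUBIC)
c=np.zeros((525,790,3),np.uint8);c[:300,:400]=A;c[:,400:]=B
cv2.imwrite("pics/c3.png",c)
h=cv2.cvtColor(a,cv2.COLOR_BGR2HSV); m=((h[...,0]<20)&(h[...,1]>110)&(h[...,2]>40)).astype(np.uint8); m[:150]=0;m[230:]=0;m[:,:310]=0;m[:,400:]=0
k=max(cv2.findContours(m,0,1)[0],key=cv2.contourArea); e=cv2.fitEllipse(cv2.convexHull(k)); print('lid plate',e,onz('top',e[0],96))
delta((529.3,-264,107),155.2)
E
```

```text
lid plate ((347.5901794433594, 196.25416564941406), (42.066097259521484, 42.744300842285156), 94.20213317871094) [657.3  17.1  96. ]
t 8.85 pos [ 528.8 -262.8  218.5] rot [180.   -0.  155.3] F [-0.4  0.5  0.1] gf 0.0 w 91.3 | move m [-0.  -0.   0.1] roll 0.002 rows 2.2
```

View pics/c3.png

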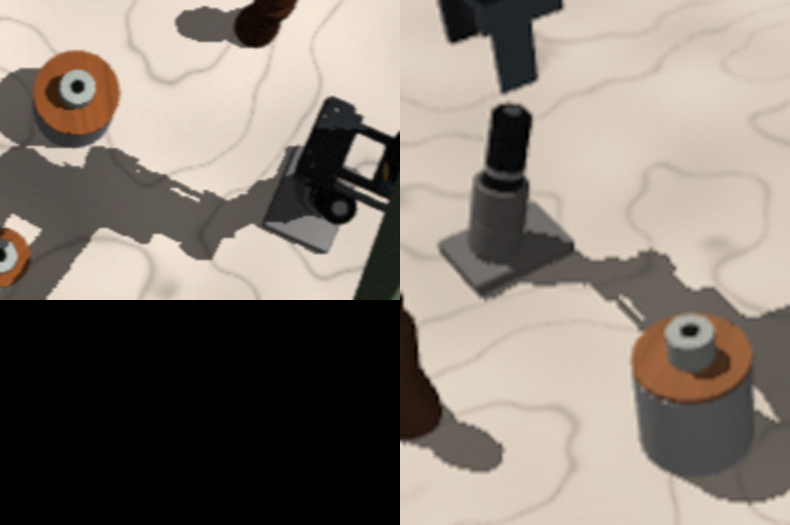

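The lid sits flush on the canister (plate at crop (77,97) in top, level in scene). The fingers are above the pump, which is still in its cradle at scene crop (510,140).

Call:
{"op": "apply_moves", "data": {
  "deltas": [
    [-0.001, -0.001, 0.03, 0, 1],
    [-0.001, -0.001, 0.065, 0, 1],
    [-0.001, -0.001, 0.095, 0, 1],
    [-0.001, -0.001, 0.111, 0, 1],
    [-0.001, -0.001, 0.111, 0, 0.5]
  ],
  "grip_force": 12
}}

```text
time_s: 9.35
ee_pos: [527.6, -263.4, 105.1]
ee_rot: [180.0, -0.3, 155.3]
force: [0.4, 0.4, 0.0]
gripper_width: 85.4
gripper_force: 0.0
```

Call:
{"op": "apply_moves", "data": {
  "deltas": [
    [0, 0, 0, 0, 0.2],
    [0, 0, 0, 0, 0],
    [0, 0, 0, 0, -0.3],
    [0, 0, 0, 0, -0.3],
    [0, 0, 0, 0, -0.3]
  ]
}}

```text
time_s: 9.85
ee_pos: [528.9, -265.7, 108.4]
ee_rot: [180.0, 0.1, 155.2]
force: [0.2, -0.3, -0.4]
gripper_width: 45.8
gripper_force: 0.0
```

Call:
{"op": "apply_moves", "data": {
  "deltas": [
    [0, 0, 0, 0, -0.3],
    [0, 0, 0, 0, -0.3]
  ]
}}

```text
time_s: 10.05
ee_pos: [528.8, -265.6, 108.1]
ee_rot: [180.0, 0.0, 155.2]
force: [0.1, -0.0, 0.7]
gripper_width: 37.9
gripper_force: 12.0
```

Call:
{"op": "apply_moves", "data": {
  "deltas": [
    [0.0018, 0, -0.0068, 0, -0.3],
    [0.0036, 0, -0.0136, 0, -0.3],
    [0.0054, 0, -0.0203, 0, -0.3],
    [0.0073, 0, -0.027, 0, -0.3],
    [0.0091, 0, -0.0338, 0, -0.3]
  ]
}}

```text
time_s: 10.55
ee_pos: [520.0, -261.6, 142.3]
ee_rot: [180.0, -0.0, 155.2]
force: [0.6, -0.8, -2.2]
gripper_width: 38.2
gripper_force: 12.0
```

Call:
{"op": "apply_moves", "data": {
  "deltas": [
    [0, 0, 0, 0, -0.3],
    [-0.003, 0, -0.001, 0, -0.3],
    [-0.006, 0, -0.001, 0, -0.3],
    [-0.009, 0, -0.002, 0, -0.3]
  ],
  "grip_force": 7
}}

```text
time_s: 10.95
ee_pos: [528.2, -265.1, 143.0]
ee_rot: [180.0, -0.1, 155.2]
force: [-0.9, 1.3, -2.0]
gripper_width: 37.8
gripper_force: 7.0
```

Call:
{"op": "apply_moves", "data": {
  "deltas": [
    [-0.004, 0, -0.0005, 0, -0.3],
    [-0.008, 0, -0.001, 0, -0.3],
    [-0.012, 0, -0.001, 0, -0.3],
    [-0.013, 0, -0.001, 0, -0.3],
    [-0.013, 0, -0.001, 0, -0.3]
  ]
}}

```text
time_s: 11.45
ee_pos: [540.7, -271.0, 144.5]
ee_rot: [180.0, 0.0, 155.2]
force: [-0.8, 0.7, -1.8]
gripper_width: 37.8
gripper_force: 7.0
```

```bash
python3 - <<'E'
from h import *
b=cams.grab_frame("scene");cv2.imwrite("pics/s4f.png",b)
B=cv2.resize(b[130:260,180:290],None,fx=4.5,fy=4.5,interpolation=cv2.INTER_CUBIC)
cv2.imwrite("pics/c4.png",B)
g=env.state()['ee_pos']+[0,0,19]
for dz in(-80,0,35): print(dz,((proj('scene',g+[0,0,dz])-[180,130])*4.5).round(0))
delta(g-[0,0,19])
E
```

```text
-80 [193. 324.]
0 [174. 221.]
35 [165. 173.]
t 11.5 pos [ 540.7 -271.   144.5] rot [1.7999e+02 2.0000e-02 1.5520e+02] F [-0.4  2.5 -2.8] gf 7.0 w 38.1 | move m [0. 0. 0.] roll 0 rows 0.0
```

View pics/c4.png

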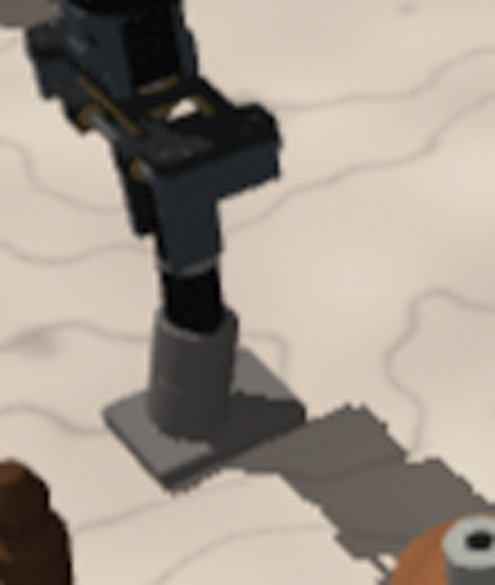

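The pump's black body leaves the tube at crop (193,325) and its slope matches a vertical line. Now I'll lift it straight up and check the tilt in the open.

Call:
{"op": "apply_moves", "data": {
  "deltas": [
    [0, 0, 0, 0, -0.3],
    [0, 0, -0.01, 0, -0.3],
    [0, 0, -0.03, 0, -0.3],
    [0, 0, -0.06, 0, -0.3],
    [0, 0, -0.1, 0, -0.3]
  ],
  "grip_force": 18
}}

```text
time_s: 12.0
ee_pos: [539.8, -271.1, 245.0]
ee_rot: [-180.0, -0.1, 155.2]
force: [0.9, -0.8, -2.2]
gripper_width: 38.3
gripper_force: 18.0
```

Call:
{"op": "apply_moves", "data": {
  "deltas": [
    [0, 0, -0.01, 0, -0.3],
    [0, 0, -0.01, 0, -0.3],
    [0, 0, -0.01, 0, -0.3],
    [0, 0, -0.01, 0, -0.3]
  ]
}}

```text
time_s: 12.4
ee_pos: [539.5, -270.6, 252.4]
ee_rot: [180.0, -0.2, 155.2]
force: [-0.2, 0.5, -1.4]
gripper_width: 37.6
gripper_force: 18.0
```

```bash
cat >> h.py <<'E'
def tilt():
    """pump axis below the fingers: image-line of the dark body and nose in the scene view vs the projected vertical"""
    g=env.state()['ee_pos']+[0,0,19]; b=cams.grab_frame("scene"); G=b.max(axis=2)
    for dz in range(-30,-104,-6):
        p=proj('scene',g+[0,0,dz]); y=int(round(p[1])); r=G[y,int(p[0])-22:int(p[0])+23].astype(int)
        k=np.where(r<40)[0]
        if len(k): print(dz,'proj',p.round(1),'dark',k[0]+int(p[0])-22,k[-1]+int(p[0])-22,'mid-proj',round((k[0]+k[-1])/2+int(p[0])-22-p[0],2))
    return b,g
E
python3 - <<'E'
from h import *
b,g=tilt(); p=proj('scene',g); x,y=int(p[0]),int(p[1])
cv2.imwrite("pics/c5.png",cv2.resize(b[max(0,y-30):y+90,x-50:x+60],None,fx=4.5,fy=4.5,interpolation=cv2.INTER_CUBIC))
for dz in(-102,-80,0): print(dz,((proj('scene',g+[0,0,dz])-[x-50,max(0,y-30)])*4.5).round(0))
delta((657.8,17.2,260))
E
```

```text
-30 proj [214.5 154.6] dark 213 222 mid-proj 2.99
-36 proj [214.9 156.6] dark 210 222 mid-proj 1.13
-42 proj [215.2 158.5] dark 210 222 mid-proj 0.77
-48 proj [215.6 160.4] dark 210 222 mid-proj 0.41
-54 proj [215.9 162.4] dark 211 223 mid-proj 1.06
-60 proj [216.3 164.3] dark 211 223 mid-proj 0.71
-66 proj [216.6 166.1] dark 211 223 mid-proj 0.36
-72 proj [217. 168.] dark 212 223 mid-proj 0.52
-78 proj [217.3 169.9] dark 212 223 mid-proj 0.17
-84 proj [217.7 171.7] dark 215 221 mid-proj 0.33
-90 proj [218.  173.5] dark 216 221 mid-proj 0.49
-96 proj [218.3 175.4] dark 216 221 mid-proj 0.16
-102 proj [218.7 177.2] dark 216 221 mid-proj -0.18
-102 [255. 284.]
-80 [249. 254.]
0 [228. 138.]
t 12.45 pos [ 539.6 -270.6  252.5] rot [179.99  -0.23 155.2 ] F [-0.5  0.3 -1.5] gf 18.0 w 37.9 | move m [ 0.0134  0.3109 -0.0075] roll 0 rows 6.2
```

View pics/c5.png

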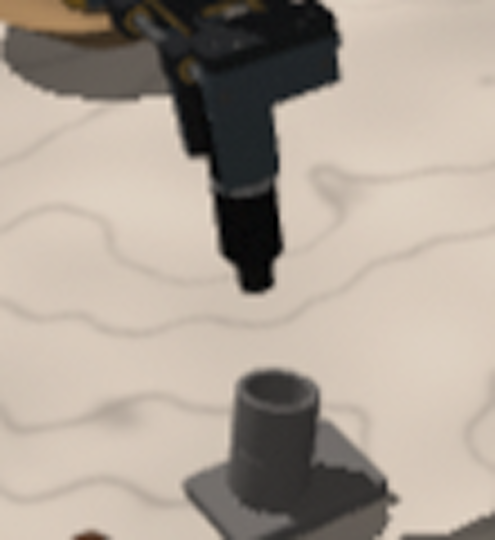

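The pump is clear and nearly upright: the residual lean is about 0.04 rad and the nose end is at crop (257,290). I'll carry it over the valve.

Call:
{"op": "apply_moves", "data": {
  "deltas": [
    [0.001, 0.02, 0, 0, -0.3],
    [0.003, 0.05, 0, 0, -0.3],
    [0.005, 0.09, 0, 0, -0.3],
    [0.006, 0.13, 0, 0, -0.3],
    [0.008, 0.17, 0, 0, -0.3]
  ]
}}

```text
time_s: 12.95
ee_pos: [604.5, -112.0, 253.1]
ee_rot: [-180.0, -0.1, 155.2]
force: [0.9, -0.7, -1.7]
gripper_width: 37.9
gripper_force: 18.0
```

Call:
{"op": "apply_moves", "data": {
  "deltas": [
    [0.001, 0.04, 0, 0, -0.3],
    [0.003, 0.08, 0, 0, -0.3],
    [0.004, 0.115, 0, 0, -0.3],
    [0.005, 0.135, 0, 0, -0.3],
    [0.005, 0.141, 0, 0, -0.3]
  ]
}}

```text
time_s: 13.45
ee_pos: [659.2, 18.5, 253.2]
ee_rot: [-179.9, -0.1, 155.3]
force: [-0.1, 0.6, -2.4]
gripper_width: 37.7
gripper_force: 18.0
```

Call:
{"op": "apply_moves", "data": {
  "deltas": [
    [0, 0, 0.01, 0, -0.3],
    [0, 0, 0.02, 0, -0.3],
    [0, 0, 0.03, 0, -0.3],
    [0, 0, 0.03, 0, -0.3],
    [0, 0, 0.03, 0, -0.3]
  ]
}}

```text
time_s: 13.95
ee_pos: [658.7, 15.9, 224.3]
ee_rot: [-180.0, -0.0, 155.1]
force: [-0.2, -0.4, -2.2]
gripper_width: 37.9
gripper_force: 18.0
```

```bash
python3 - <<'E'
from h import *
b,g=tilt(); cv2.imwrite("pics/s6f.png",b); p=proj('scene',g+[0,0,-95]); x,y=int(p[0]),int(p[1])
cv2.imwrite("pics/c6.png",cv2.resize(b[y-60:y+50,x-45:x+55],None,fx=5,fy=5,interpolation=cv2.INTER_CUBIC))
for q in(g+[0,0,-102],g+[0,0,-80],[657.8,17.2,124]): print(((proj('scene',q)-[x-45,y-60])*5).round(0))
delta((657.8,17.2,207))
E
```

```text
-30 proj [283.9 222.9] dark 280 282 mid-proj -2.93
-36 proj [284.1 224.9] dark 278 292 mid-proj 0.93
-42 proj [284.2 226.9] dark 278 292 mid-proj 0.79
-48 proj [284.3 228.8] dark 279 292 mid-proj 1.15
-54 proj [284.5 230.7] dark 279 292 mid-proj 1.01
-60 proj [284.6 232.6] dark 279 292 mid-proj 0.88
-66 proj [284.8 234.5] dark 279 292 mid-proj 0.75
-72 proj [284.9 236.4] dark 279 292 mid-proj 0.61
-78 proj [285.  238.3] dark 279 292 mid-proj 0.48
-84 proj [285.2 240.1] dark 280 290 mid-proj -0.15
-90 proj [285.3 242. ] dark 282 289 mid-proj 0.22
-96 proj [285.4 243.8] dark 282 289 mid-proj 0.09
-102 proj [285.5 245.6] dark 283 288 mid-proj -0.04
[228. 313.]
[225. 279.]
[233. 338.]
t 14.0 pos [659.1  16.2 224.8] rot [1.7999e+02 2.0000e-02 1.5515e+02] F [-0.3 -0.7 -3.1] gf 18.0 w 37.6 | move m [0.0016 0.0004 0.0178] roll 0 rows 0.4
```

View pics/c6.png

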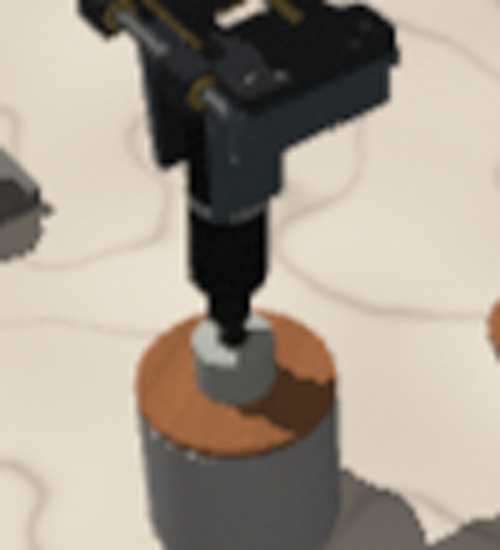

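Call:
{"op": "apply_moves", "data": {
  "deltas": [
    [0.001, 0.0004, 0.005, 0, -0.3],
    [0.0015, 0.0004, 0.01, 0, -0.3],
    [0.0015, 0.0004, 0.014, 0, -0.3],
    [0.0015, 0.0004, 0.016, 0, -0.3],
    [0.0015, 0.0004, 0.016, 0, -0.3]
  ]
}}

```text
time_s: 14.5
ee_pos: [657.8, 17.8, 208.4]
ee_rot: [-180.0, -0.0, 155.2]
force: [-1.5, -0.7, -0.5]
gripper_width: 37.6
gripper_force: 18.0
```

Call:
{"op": "apply_moves", "data": {
  "deltas": [
    [0, 0, 0.001, 0, -0.3],
    [0, 0, 0.002, 0, -0.3],
    [0, 0, 0.003, 0, -0.3],
    [0, 0, 0.004, 0, -0.3],
    [0, 0, 0.004, 0, -0.3]
  ]
}}

```text
time_s: 15.0
ee_pos: [657.9, 17.7, 205.0]
ee_rot: [180.0, 0.0, 155.2]
force: [-0.5, -0.6, 1.7]
gripper_width: 37.6
gripper_force: 18.0
```

Call:
{"op": "apply_moves", "data": {
  "deltas": [
    [0, 0, 0.001, 0, -0.3],
    [0, 0, 0.002, 0, -0.3],
    [0, 0, 0.0027, 0, -0.3],
    [0, 0, 0.0027, 0, -0.3],
    [0, 0, 0.0027, 0, -0.3]
  ]
}}

```text
time_s: 15.5
ee_pos: [658.0, 17.7, 202.3]
ee_rot: [180.0, 0.0, 155.2]
force: [-0.3, -1.0, 3.7]
gripper_width: 37.4
gripper_force: 18.0
```

Call:
{"op": "apply_moves", "data": {
  "deltas": [
    [0, 0, 0, 0, -0.3],
    [0, 0, 0, 0, -0.3],
    [0, 0, 0, 0, -0.3]
  ]
}}

```text
time_s: 15.8
ee_pos: [658.0, 17.8, 202.1]
ee_rot: [180.0, 0.0, 155.2]
force: [-1.0, -0.5, 4.3]
gripper_width: 37.6
gripper_force: 18.0
```

```bash
python3 - <<'E'
from h import *
b,g=tilt(); tilt(); p=proj('scene',[657.8,17.2,124]); x,y=int(p[0]),int(p[1])
cv2.imwrite("pics/c7.png",cv2.resize(b[y-60:y+50,x-45:x+55],None,fx=5,fy=5,interpolation=cv2.INTER_CUBIC))
print((p-[x-45,y-60])*5); delta((657.8,17.2,202))
E
```

```text
-30 proj [285.3 230.2] dark 281 284 mid-proj -2.77
-42 proj [285.5 234. ] dark 280 293 mid-proj 0.97
-48 proj [285.7 235.9] dark 280 293 mid-proj 0.84
-54 proj [285.8 237.8] dark 280 293 mid-proj 0.71
-60 proj [285.9 239.6] dark 280 293 mid-proj 0.58
-66 proj [286.  241.5] dark 280 293 mid-proj 0.45
-72 proj [286.2 243.3] dark 280 293 mid-proj 0.33
-78 proj [286.3 245.1] dark 281 293 mid-proj 0.7
-84 proj [286.4 246.9] dark 282 292 mid-proj 0.58
-90 proj [286.5 248.7] dark 284 290 mid-proj 0.45
-96 proj [286.7 250.5] dark 284 290 mid-proj 0.33
-102 proj [286.8 252.2] dark 286 287 mid-proj -0.29
-30 proj [285.3 230.2] dark 281 284 mid-proj -2.76
-36 proj [285.4 232.1] dark 288 288 mid-proj 2.6
-42 proj [285.5 234. ] dark 280 293 mid-proj 0.97
-48 proj [285.7 235.9] dark 280 293 mid-proj 0.84
-54 proj [285.8 237.8] dark 280 293 mid-proj 0.71
-60 proj [285.9 239.6] dark 280 293 mid-proj 0.58
-66 proj [286.  241.5] dark 280 293 mid-proj 0.46
-72 proj [286.2 243.3] dark 280 293 mid-proj 0.33
-78 proj [286.3 245.1] dark 281 293 mid-proj 0.7
-84 proj [286.4 246.9] dark 282 292 mid-proj 0.58
-90 proj [286.5 248.7] dark 284 290 mid-proj 0.46
-96 proj [286.7 250.5] dark 284 290 mid-proj 0.33
-102 proj [286.8 252.2] dark 286 287 mid-proj -0.29
[227.68708311 303.35219408]
t 15.9 pos [658.   17.7 202.1] rot [1.7999e+02 2.0000e-02 1.5520e+02] F [-0.4 -1.3  3.8] gf 18.0 w 38.0 | move m [-0.0001 -0.0006  0.0001] roll 0 rows 0.0
```

View pics/c7.png

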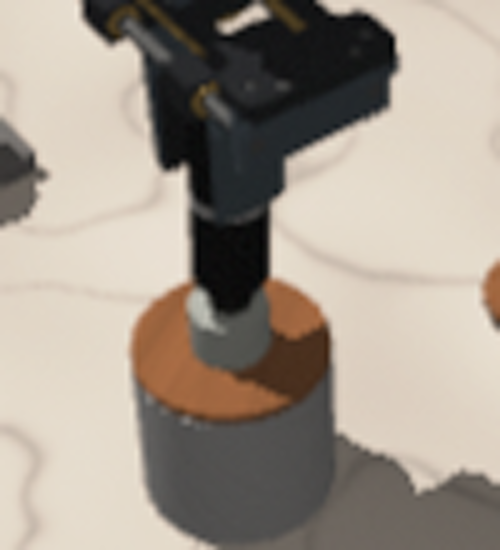

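The nose sits centred on the boss (nose at crop (231,308), boss at (230,304)). The lid is flat and level, and the steady push is about 6 N, so I'm handing in.

```bash
python3 -c "
from workcell import env
print(env.job_done())"
```

```text
the job is handed in; nothing more can be done
None
```

The job is handed in: the wide lid is fully home on the wide canister and released, and the pump is held nearly upright (about 0.03 rad lean) on its valve spot, pressing with about 6 N; the hand-in call returned no verdict.

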